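# Hold the stovetop smoker's vent open at the mark

## Robot

A 7-joint arm with a two-finger parallel gripper is mounted at the origin on a cart in front of the work surface, level with it; the furniture and walls round the work are solid. World frame = base frame: x ahead of the robot, y to its left, z up, the work surface at z = 0. Lengths are in m, angles in rad, forces in N, time in s.
With the tool pointing down it reaches from about 0.425 to 0.925 m from the base axis. Payload 6.8 kg.
Tool frame: the origin (TCP) lies between the finger pads; the fingertips stand 14 mm ahead of it and the grasp point (between the pads) lies 5 mm behind it; z points along the fingers, y is the direction in which the jaws open and shut (so a half turn about z gives the same grasp; the last joint's range is limited). The gripper opens to 85 mm and grips with 20 to 120 N. Pads are 22 mm wide; open, the fingers measure 114 mm over their backs; the gripper's body (76 mm by 85 mm) begins 54 mm behind the grasp point. The pads swing forward as they close: fully open they stand 13 mm farther back than shut.
Start: joints at [1.017, 0.477, 0.022, 1.555, -0.011, 1.109, -0.083], TCP at [0.291, -0.609, 0.245] pointing down, gripper open.
Joint ranges: [-2.96, 2.96], [-0.34, 2.1], [-1.41, 1.46], [0.24, 2.44], [-1.37, 4.51], [0.17, 1.92], [-2.96, 2.96]. Speed limits (rad/s): [2.39, 2.39, 3.14, 3.14, 3.14, 3.14, 3.14].

## Interface

Orientations are given as [roll, pitch, yaw] about the fixed x, y, z axes, in that order (R = Rz(yaw) Ry(pitch) Rx(roll)).
In Python, from rig import r gives the robot as it stands. Calls block until the motion is done:
- r.reach(position, orientation): joint-space move of the TCP to a pose.
- r.line_to(position, vel=0.15, rot=None, contact_N=None): straight line of the TCP; rot=None keeps the orientation; vel is the mean speed in m/s. With contact_N (N) it stops when the force on the tool has changed by that much, and returns True; else False.
- r.move_j(angles): joint-space move.
- r.gripper_to(opening, force=None): finger opening in m; force is the grip in N (None keeps the last); returns when the fingers have stopped.
- r.wait(seconds).
- r.inverse_kinematics(position, orientation): joint angles nearest the present ones, or None.
- r.get_image(name): name is "scene" or "top"; returns (picture, depth): 420x560x3 uint8, red, green, blue; 420x560 float32, m along the optical axis (not along the pixel's ray), 0 where there is no reading.
- r.camera_params(name): a dict with "vertical_fov" (degrees; the focal length in pixels is half the picture's height over the tangent of half this angle, whatever the lens; pixels are square), "cx", "cy" (the principal point, pixels), "origin" and "rotation" of the camera in the world. Camera axes: x right, y down, z forward; pixel columns grow to the right and rows downward; lengths in m; the calibration is good to about 2 mm. A picture is of the moment at which its call begins. camera_params takes no time and is no camera call.
A pose or a line that the arm cannot do raises r.MotionError and nothing moves.
- r.finish_job(): hands the job in, once; it reports no verdict.
Readings, each from a call of its own:
- r.current_clock(): time.
- r.current_joints(): joint angles.
- r.current_qd(): joint speeds.
- r.current_joint_efforts(): joint torques, N m.
- r.current_ee_pos(): TCP position.
- r.current_tcp_rot(): TCP orientation.
- r.current_force(): force on the tool from outside, world axes, zero at the start.
- r.current_torque(): the same for the moment, N m.
- r.current_finger_gap(): finger opening in m.
Only numpy, scipy, OpenCV 4.12 (cv2) and the standard library are available. Lean on these libraries where they do the work, as an engineer would, in place of code of your own. Each camera call takes 0.05 s, during which the arm holds its last target. There are 200 camera calls.

## Task

The sprung vent slide in the lid of the stovetop smoker is locked. Press the lock knob down, turn it anticlockwise (seen from above) as far as it goes and let it spring back up; then pull the vent slide out by its bar until its pointer stands level with the marker clip on the rail, and finish still holding it there, without letting go. Leave the marker clip where it is and do not knock the tableware around the smoker.

Things in the scene. Friction and masses are not known exactly. Their poses are not given: they have to be found in the camera images.
- smoker: Stovetop smoker: flat steel box fixed on the range, 244 x 224 mm (x, y), 80 mm high to the flat lid top. Origin: centre of its underside; z up; own -x is its front (roughly toward the robot), the way the vent slide pulls out. On the lid: vent slide between two rails on the left half (own y +45 mm), lock knob on the right (own x +35, y -55 mm). Wire loops stick out 30 mm left and right, 50 mm up.
- lock_grip (a point): Centre of the upright grip bar of the black lock knob, 37 mm above the lid when up. Bar: 10 mm thick (point x), 44 long (y), 26 high (13 below to 13 above the point), on a disc of radius 24. A steel tongue under it along point +y reaches 52 mm from the axis; locked, it blocks a lug on the slide. A key opposite it runs in a gate of walls 18 mm high, 48 mm from the axis. Axes turn with the knob.
- lock_press (a joint): How far the lock knob is pressed down (m): 0 up, 0.008 fully down. A spring pushes it up with 3 N at the top, 8 N fully down. The key clears the gate below about 0.005.
- lock_turn (a joint): Turn of the knob (rad), anticlockwise from above, about the vertical through lock_grip: 0 locked, 1.05 at the stop, slide free. Turns only while pressed down (about 0.03 N m); at either end it can spring up, and the gate then keeps it from turning (0.1 rad of play). Let go in between, it stays caught down under the gate.
- vent (a joint): How far the vent slide is pulled out (m), along the smoker's own -x: 0 shut, 0.085 at its end stop. The spring pulls it shut with 3 N at 0 and 80 N/m more as it opens (about 6 to 9 N at the mark). Locked, it gives 2 to 9 mm at most when pulled with up to 25 N.
- vent_bar (a point): Middle of the pull bar of the vent slide: a level round steel bar, 12 mm thick and 56 mm long along point y, 42 mm above the lid, free underneath, on two posts 8 mm thick that stand 22 mm left and right of the middle. Axes as the smoker's.
- vent_pointer (a point): Pointer of the vent slide: an upright steel fin, 4 mm thick (x), at the left (+y) edge of the slide, exactly in line with the pull bar and 34 mm to the left of its middle, 12 mm above the lid. Axes as the smoker's.
- mark_tip (a point): Fin of the marker clip, a dark steel clip 14 mm long, stiff on the left rail (10 N to shift it) beside the path of the slide's pointer, 35 mm left of the pull bar's middle; fin 4 mm thick (x), point 16 mm and top 22 mm above the lid. Axes as the smoker's: pointer and fin are level when their positions along the smoker's x agree.
- mark (a joint): Where the marker clip sits on the rail (m): equals the value of vent at which the slide's pointer is level with it. Between 0.035 and 0.065.
- salt_shaker: Salt shaker, 44 mm across, 90 mm high, loose beside the smoker; leave it. Origin: centre of its underside.
- espresso_a: Small espresso cup, 64 x 91 x 50 mm, loose beside the smoker; leave it. Origin: centre of its underside.
- creamer: Small white jug, 67 x 103 x 85 mm, loose beside the smoker; leave it. Origin: centre of its underside.
- tea_tin: Round dark tin, 73 mm across, 121 mm high, loose beside the smoker; leave it. Origin: centre of its underside.
- mug: Speckled mug, 117 x 83 x 93 mm, loose behind the smoker; leave it. Origin: centre of its underside.

How it is judged:
On the way, in this order (a step that is already met when the one before it is completed fails the run):
1. the lock knob is pressed down (value of joint lock_press above 0.003 m and value of joint lock_turn below 0.6 rad), for 0.1 s.
2. the knob is turned to its stop while pressed down (value of joint lock_turn above 0.85 rad and value of joint lock_press above 0.003 m), for 0.1 s.
3. the knob has sprung back up, unlocked (value of joint lock_turn above 0.85 rad and value of joint lock_press below 0.0015 m and contact force between the fingers and lock_turn below 0.1 N), for 0.2 s.
At the end, for the whole second after the job is handed in: The fingers hold the vent slide (more than 3 N on it), at rest, with its pointer within 5 mm of the marker clip along the rail; the lock knob is up in the unlocked place (turned more than 0.85 rad, pressed less than 1.5 mm) (x of vent_pointer in the frame of mark_tip between -0.005 and 0.005 m and velocity of joint vent between -0.01 and 0.01 m/s and contact force between the fingers and vent above 3 N and value of joint lock_turn above 0.85 rad and value of joint lock_press below 0.0015 m); the arm keeps its last pose, push and grip.
It fails at once if the marker clip is shifted by more than 4 mm (distance of mark_tip from where it was at the start of the episode above 0.004 m).
It fails at once if a bystander is shifted by more than 25 mm or tipped (distance of any of salt_shaker, espresso_a, creamer, tea_tin, mug from where it was at the start of the episode above 0.025 m or angle between any of salt_shaker, espresso_a, creamer, tea_tin, mug's own z axis and vertical above 0.5 rad).
It also fails if it takes over 51 s, if anything falls off the work surface, if the arm or the gripper's body presses on something with over 40 N, if the wrist force passes 120 N, or if a joint passes its speed limit or range.

## Working session

There is one attempt and no reset: what is moved stays moved. The work goes in short steps, each a Python script; the robot and the scene stay as the last script left them, time stands still between calls to the robot, and variables do not carry over. Pictures are saved under pics/ and viewed, about 8 in all and at most 12, crops included, and the job is handed in when it is done.

```bash
mkdir -p pics; cat > h.py <<'E'
import numpy as np, cv2
from rig import r
def cam(n):
    p=r.camera_params(n); f=210/np.tan(np.radians(p['vertical_fov'])/2)
    return f,p['cx'],p['cy'],np.array(p['origin']),np.array(p['rotation'])
def shot(n,tag):
    im,d=r.get_image(n); cv2.imwrite(f'pics/{tag}.png',im[:,:,::-1]); np.save(f'pics/{tag}.npy',d); return im,d
def pts(n,d):
    f,cx,cy,o,R=cam(n); v,u=np.mgrid[:420,:560]
    return np.stack([(u-cx)/f*d,(v-cy)/f*d,d],-1)@R.T+o
def onplane(n,u,v,z):
    f,cx,cy,o,R=cam(n); w=R@np.array([(u-cx)/f,(v-cy)/f,1.]); return o+w*(z-o[2])/w[2]
E
python3 - <<'E'
from h import *
for n in('scene','top'):
    shot(n,n+'0'); print(cam(n))
a=[cv2.imread(f'pics/{n}0.png') for n in('scene','top')]
cv2.imwrite('pics/s.png',a[0]);print(r.current_clock())
E
```

```text
(np.float64(545.7561366623463), 280.13422940085826, 213.79960466906113, array([0.05684729, 0.82124701, 0.57982296]), array([-2.00752892,  0.01665013, -2.51488441]))
(np.float64(394.5671983907738), 282.3342864177372, 206.8480528910707, array([0.33793044, 0.13163333, 1.05383896]), array([-2.84187257, -0.00478987, -1.9170227 ]))
0.1
```

View pics/top0.png

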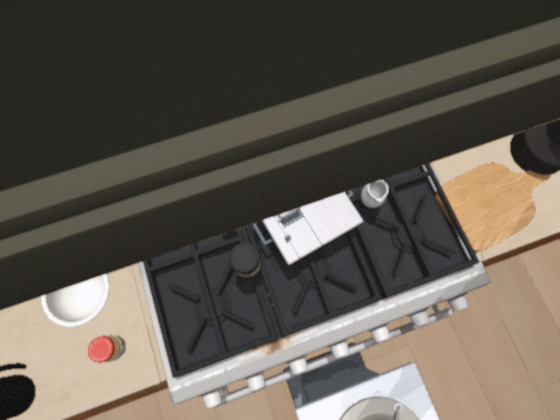

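View pics/scene0.png

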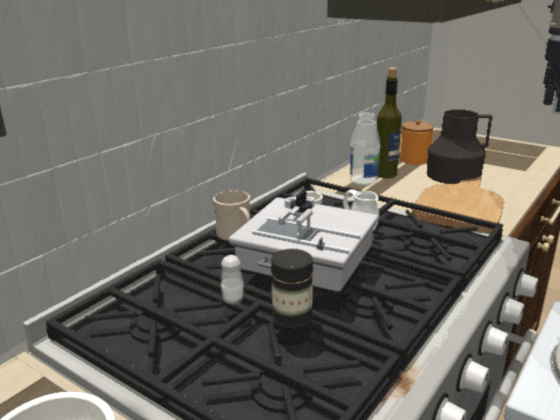

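The top view is half hidden by the hood; the lid's front part shows around (310,225). The scene view shows the smoker around (305,240), with the tin (292,285) and salt shaker (232,278) to its left and the mug behind. Next I zoom in and use depth.

```bash
sed -i "s/np.array(p\['rotation'\])/Rot.from_euler('xyz',p['rotation']).as_matrix()/; s/^from rig/from scipy.spatial.transform import Rotation as Rot\nfrom rig/" h.py
python3 - <<'E'
from h import *
a=cv2.imread('pics/scene0.png')[170:320,200:400]; cv2.imwrite('pics/s_crop.png',cv2.resize(a,None,fx=4,fy=4,interpolation=cv2.INTER_CUBIC))
for n,L in(('scene',[(340,225),(340,255),(270,215),(360,240),(300,225),(302,202),(232,202),(232,262),(292,258),(311,196),(365,200),(150,330),(400,10),(345,10)]),('top',[(320,220),(340,215),(300,235),(310,245),(245,255),(376,190),(300,290),(280,170),(280,120),(280,60)])):
    P=pts(n,np.load(f'pics/{n}0.npy'))
    for u,v in L: print(n,u,v,P[v,u].round(3))
    if n=='scene':
        z=P[...,2]; m=(P[...,0]>.3)&(P[...,0]<.9)&(abs(P[...,1])<.4); h,e=np.histogram(z[m],np.arange(0,.3,.01)); print(h)
E
```

```text
scene 340 225 [ 0.557 -0.067  0.08 ]
scene 340 255 [0.494 0.042 0.079]
scene 270 215 [ 0.706 -0.024  0.08 ]
scene 360 240 [ 0.493 -0.034  0.078]
scene 300 225 [0.057 0.821 0.58 ]
scene 302 202 [ 0.655 -0.071  0.106]
scene 232 202 [ 0.845 -0.06   0.063]
scene 232 262 [0.636 0.183 0.085]
scene 292 258 [0.52 0.16 0.12]
scene 311 196 [ 0.744 -0.245  0.037]
scene 365 200 [ 0.574 -0.207  0.081]
scene 150 330 [ 0.704  0.331 -0.003]
scene 400 10 [ 0.686 -0.572  0.456]
scene 345 10 [ 0.847 -0.569  0.45 ]
[2622  659  743  830  969  925  927 3327 3579  598  467  636  467    0
    0    0    0    0    0    0    0    0    0    0    0    0    0    0
    0]
top 320 220 [ 0.555 -0.054  0.076]
top 340 215 [ 0.55  -0.108  0.076]
top 300 235 [0.535 0.008 0.078]
top 310 245 [ 0.502 -0.006  0.078]
top 245 255 [0.526 0.154 0.117]
top 376 190 [ 0.598 -0.249  0.005]
top 300 290 [ 0.415  0.047 -0.041]
top 280 170 [0.389 0.113 0.923]
top 280 120 [0.398 0.11  0.942]
top 280 60 [0.41  0.106 0.955]
```

View pics/s_crop.png

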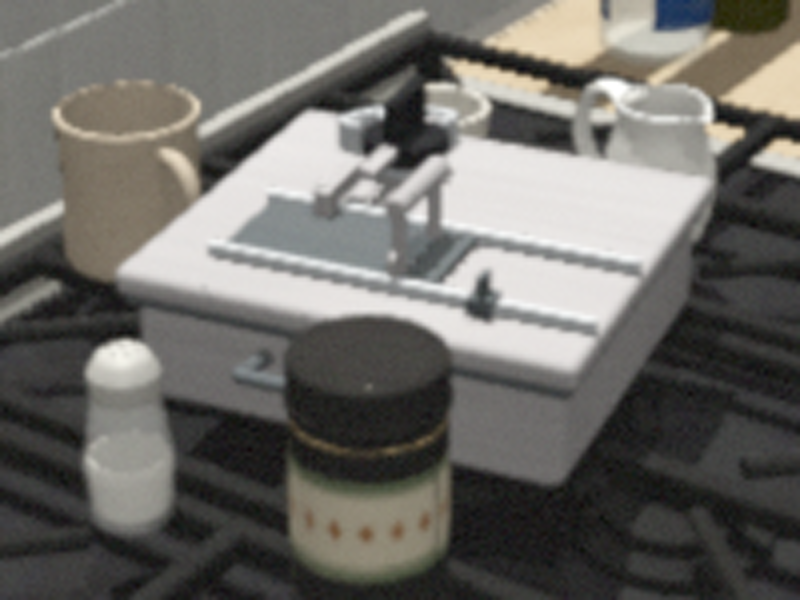

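The lid sits at z = 0.08, and the bar, marker fin and black knob are all visible. There may be a low hood, so I'll get the smoker pose and map the overhead obstacles.

```bash
python3 - <<'E'
from h import *
np.set_printoptions(suppress=True,precision=3)
P=pts('scene',np.load('pics/scene0.npy')); im=cv2.imread('pics/scene0.png').astype(int); d=np.load('pics/scene0.npy')
x,y,z=P[...,0],P[...,1],P[...,2]
m=(abs(z-.08)<.005)&(im.min(-1)>125)&(x>.42)&(x<.8)&(y<.15)&(y>-.2)&(d>0)
n,l,s,c=cv2.connectedComponentsWithStats(m.astype(np.uint8)); k=1+np.argmax(s[1:,4]); mm=l==k
rect=cv2.minAreaRect(P[mm][:,:2].astype(np.float32)); print('rect',rect, 'z',np.median(z[mm])); print(cv2.boxPoints(rect))
for q in[(343.8,266.3),(378,215),(230.5,238.8),(275,198)]: print('corner',onplane('scene',*q,.079))
print('bar ends',onplane('scene',298,221,.122),onplane('scene',311,211,.122))
print('mark top',onplane('scene',200+487/4,170+270/4,.102))
b=(im.max(-1)<70)&(z>.09)&(z<.145)&(x>.55)&(x<.75)&(y<0)&(y>-.15); print(b.sum(),P[b].mean(0),P[b].min(0),P[b].max(0)); B=b&(z>.112); r2=cv2.minAreaRect(P[B][:,:2].astype(np.float32)); print('bar',r2)
print('overhead scene')
o=(z>.3)&(d>0)&(x<1.0)
for u in range(320,560,30):
  for v in(2,10,20):
    if d[v,u]>0: print(u,v,P[v,u],end=';')
  print()
T=pts('top',np.load('pics/top0.npy')); 
for u in(80,200,280,360,480):
  print([ (v,T[v,u].round(2).tolist()) for v in(10,60,110,140,160,180,190,200,210)])
E
```

```text
rect ((0.6150743961334229, -0.027549847960472107), (0.24428337812423706, 0.2285439670085907), 10.214638710021973) z 0.07977731512285496
[[ 0.475  0.063]
 [ 0.515 -0.162]
 [ 0.756 -0.118]
 [ 0.715  0.107]]
corner [0.468 0.074 0.079]
corner [ 0.515 -0.155  0.079]
corner [0.706 0.107 0.079]
corner [ 0.753 -0.106  0.079]
bar ends [0.59  0.039 0.122] [ 0.595 -0.014  0.122]
mark top [0.536 0.039 0.102]
231 [ 0.653 -0.067  0.109] [ 0.636 -0.092  0.091] [ 0.677 -0.05   0.129]
bar ((0.655498206615448, -0.07292540371417999), (0.009301097132265568, 0.039338257163763046), 4.298356533050537)
overhead scene
320 2 [ 0.908 -0.537  0.471];320 10 [ 0.908 -0.537  0.451];320 20 [ 0.907 -0.538  0.425];
350 2 [ 0.837 -0.577  0.471];350 10 [ 0.835 -0.575  0.45 ];350 20 [ 0.908 -0.708  0.41 ];
380 2 [ 0.743 -0.569  0.474];380 10 [ 0.742 -0.57   0.454];380 20 [ 0.908 -0.912  0.392];
410 2 [ 0.662 -0.574  0.475];410 10 [ 0.66  -0.573  0.456];410 20 [ 0.658 -0.574  0.432];
440 2 [ 0.583 -0.575  0.477];440 10 [ 0.582 -0.577  0.459];440 20 [ 0.578 -0.574  0.436];
470 2 [ 0.573 -0.77   0.465];470 10 [ 0.572 -0.77
[... 707 characters left out ...]
41, 0.11, 0.95]), (110, [0.4, 0.11, 0.94]), (140, [0.39, 0.11, 0.94]), (160, [0.39, 0.11, 0.93]), (180, [0.39, 0.11, 0.91]), (190, [0.39, 0.11, 0.9]), (200, [0.39, 0.11, 0.89]), (210, [0.39, 0.11, 0.87])]
[(10, [0.41, 0.08, 0.96]), (60, [0.41, 0.08, 0.94]), (110, [0.39, 0.08, 0.94]), (140, [0.39, 0.08, 0.92]), (160, [0.39, 0.08, 0.91]), (180, [0.39, 0.07, 0.88]), (190, [0.63, -0.22, -0.04]), (200, [0.6, -0.21, -0.05]), (210, [0.57, -0.2, -0.04])]
[(10, [0.41, 0.04, 0.95]), (60, [0.4, 0.04, 0.94]), (110, [0.39, 0.03, 0.92]), (140, [0.39, 0.01, 0.88]), (160, [0.62, -0.69, -0.17]), (180, [0.53, -0.56, -0.02]), (190, [0.5, -0.54, -0.02]), (200, [0.48, -0.53, -0.02]), (210, [0.45, -0.51, -0.02])]
```

```bash
python3 - <<'E'
from h import *
np.set_printoptions(suppress=True,precision=4)
P=pts('scene',np.load('pics/scene0.npy'))
t=np.radians(10.2); R=np.array([[np.cos(t),-np.sin(t)],[np.sin(t),np.cos(t)]]); c=np.array([.615,-.0275])
O=(P[...,:2]-c)@R; z=P[...,2]
m=(z>.112)&(z<.131)&(O[...,1]>.01)&(O[...,1]<.075)&(O[...,0]>-.05)&(O[...,0]<.02)
q=O[m];print('bar',m.sum(),np.median(q,0),q.min(0),q.max(0),z[m].max())
m=(z>.092)&(z<.106)&(O[...,1]>.07)&(O[...,1]<.09)&(O[...,0]>-.12)&(O[...,0]<-.03)
q=O[m];print('mark',m.sum(),np.median(q,0),q.min(0),q.max(0))
print(r.current_tcp_rot())
k=c+R@[.035,-.055]; b=c+R@[-.015,.045]; print(k,b)
for y in(100.2,-79.8):
  for dy in (0,63): 
    print(y,dy,r.inverse_kinematics([*k,.125],[np.pi,0,np.radians(y+dy)]))
  print(r.inverse_kinematics([*b,.117],[np.pi,0,np.radians(y)]))
E
```

```text
bar 119 [-0.0177  0.0526] [-0.0214  0.0167] [-0.0118  0.0748] 0.12938226964184418
mark 24 [-0.0655  0.0829] [-0.0711  0.077 ] [-0.062  0.088]
[-3.1399  0.0001  0.4458]
[ 0.6592 -0.0754] [0.5923 0.0141]
100.2 0 [ 0.368   0.6327 -0.4985  1.6565  0.3566  0.9441 -0.0828]
100.2 63 [ 0.4527  0.6639 -0.6277  1.6502  0.4519  0.9769  0.9459]
[ 0.2853  0.5521 -0.5487  1.8368  0.3707  0.8559 -0.2661]
-79.8 0 [-0.1183  0.5874  0.1955  1.6944 -0.1409  0.8735 -2.8277]
-79.8 63 [ 0.0489  0.5812 -0.0406  1.6814  0.029   0.8796 -1.8676]
[-0.9232  0.9349  1.2645  1.9164 -1.0149  1.1269 -2.2005]
```

```bash
cat > go.py <<'E'
from h import *
np.set_printoptions(suppress=True,precision=4)
t=np.radians(10.2); R=np.array([[np.cos(t),-np.sin(t)],[np.sin(t),np.cos(t)]]); c=np.array([.615,-.0275])
def rot(deg): return [np.pi,0,np.radians(100.2+deg)]
K=[.658,-.0745]
def st(s): print(s,round(r.current_clock(),2),np.array(r.current_ee_pos()),'F',np.array(r.current_force()),'T',np.array(r.current_torque()),'gap',round(r.current_finger_gap(),4))
E
python3 - <<'E'
from go import *
r.reach([*K,.22],rot(0)); st('above')
r.gripper_to(.05,30)
print(r.line_to([*K,.123],vel=.08,contact_N=6)); st('down')
shot('scene','s2')
a=cv2.imread('pics/s2.png')[150:300,200:400]; cv2.imwrite('pics/s2c.png',cv2.resize(a,None,fx=4,fy=4,interpolation=cv2.INTER_CUBIC))
E
```

```text
above 2.42 [ 0.6579 -0.0764  0.2199] F [-0.4863 -0.3238  0.1163] T [-0.0238 -0.0112 -0.0516] gap 0.0853
False
down 4.22 [ 0.6584 -0.0745  0.1236] F [-0.2977  0.5678  0.4699] T [ 0.0465 -0.0051  0.0088] gap 0.0501
```

View pics/s2c.png

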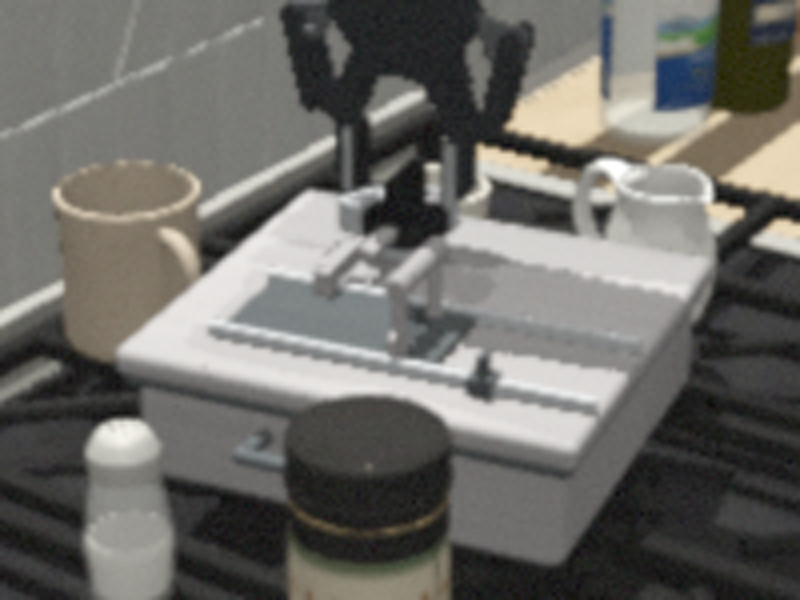

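The open jaws (crop columns 350 and 450) straddle the black grip bar (405). I'll close and press, then turn.

```bash
python3 - <<'E'
from go import *
r.gripper_to(0.0,50); st('grip')
x,y,z=r.current_ee_pos()
r.line_to([K[0],K[1],.114],vel=.03); st('press')
r.wait(.3); st('p')
E
```

```text
grip 4.72 [ 0.6588 -0.0744  0.1235] F [2.2993 0.7397 0.4011] T [ 0.0028 -0.5417  0.0154] gap 0.0085
press 5.17 [ 0.6589 -0.0744  0.1154] F [-0.7993  0.0808  9.8825] T [0.0537 0.1857 0.0578] gap 0.009
p 5.47 [ 0.6589 -0.0744  0.1154] F [0.2781 0.35   9.6143] T [ 0.0068  0.149  -0.0103] gap 0.0086
```

```bash
python3 - <<'E'
from go import *
for d in (10,20,30,40,50,57,61,64):
    r.reach([.6589,-.0744,.1138],rot(d)); st(d)
r.wait(.3); st('end'); print(np.degrees(r.current_tcp_rot()))
E
```

```text
10 5.73 [ 0.6589 -0.0744  0.1153] F [-3.6602  0.6834 14.6409] T [-0.0854  1.0288  0.0004] gap 0.0092
20 6.0 [ 0.6587 -0.0746  0.1153] F [-4.5175 -0.7819 15.7285] T [-0.0955  1.1199  0.0408] gap 0.0086
30 6.28 [ 0.6585 -0.0747  0.1153] F [-5.9387 -2.8911 16.0211] T [-0.2522  1.2916 -0.0017] gap 0.0087
40 6.55 [ 0.6584 -0.0749  0.1153] F [-5.2294 -1.3142 15.7748] T [-0.3169  1.3365  0.0555] gap 0.0087
50 6.83 [ 0.6583 -0.0751  0.1152] F [-6.5324 -2.3618 16.9768] T [-0.4303  1.4566  0.054 ] gap 0.0089
57 7.08 [ 0.6582 -0.0753  0.1153] F [-5.9763 -2.1406 17.3083] T [-0.5364  1.4813  0.0052] gap 0.0086
61 7.33 [ 0.6582 -0.0754  0.1153] F [-6.0831 -1.8119 17.6709] T [-0.5752  1.5143 -0.1467] gap 0.0087
64 7.58 [ 0.6583 -0.0754  0.1153] F [-5.4464 -1.2659 16.3279] T [-0.4778  1.4021 -0.8533] gap 0.0088
end 7.88 [ 0.6583 -0.0754  0.1153] F [-6.3069 -1.4362 16.3866] T [-0.4128  1.3502 -0.8088] gap 0.0086
[-179.8843   -0.0499  164.0174]
```

The torque rise to -0.85 N m at about 61° shows the stop. Next I raise it, open the jaws, lift clear and look.

```bash
python3 - <<'E'
from go import *
r.reach([.6583,-.0752,.1138],rot(62)); st('ease')
r.line_to([.6583,-.0752,.1235],vel=.03); st('up')
r.gripper_to(.04); st('open'); r.wait(.3)
r.line_to([.6583,-.0752,.20],vel=.1); st('clear')
r.wait(.3)
shot('scene','s3'); a=cv2.imread('pics/s3.png')[170:270,220:370]; cv2.imwrite('pics/s3c.png',cv2.resize(a,None,fx=5,fy=5,interpolation=cv2.INTER_CUBIC))
P=pts('scene',np.load('pics/s3.npy')); im=cv2.imread('pics/s3.png').astype(int); x,y,z=np.moveaxis(P,-1,0)
b=(im.max(-1)<70)&(z>.112)&(z<.145)&(x>.6)&(x<.72)&(y<-.03)&(y>-.12); print(b.sum(),P[b].mean(0),P[b].min(0),P[b].max(0),cv2.minAreaRect(P[b][:,:2].astype(np.float32)))
E
```

```text
ease 8.12 [ 0.6581 -0.0755  0.1153] F [-3.567  -0.2155 14.6235] T [-0.2161  1.0503 -0.4564] gap 0.0086
up 8.6 [ 0.658  -0.0755  0.1231] F [-0.739  -0.6997  2.8136] T [-0.1709 -0.0208 -0.4704] gap 0.0087
open 9.01 [ 0.6581 -0.0751  0.1232] F [0.3419 0.5705 0.257 ] T [ 0.0324  0.003  -0.0158] gap 0.0398
clear 10.22 [ 0.6578 -0.0753  0.1993] F [-0.2271  0.478  -0.1478] T [-0.002  -0.0246 -0.046 ] gap 0.0398
112 [ 0.6584 -0.0714  0.1209] [ 0.6369 -0.084   0.1121] [ 0.6823 -0.0628  0.1281] ((0.6591529250144958, -0.07349404692649841), (0.01030772179365158, 0.04870251566171646), 70.9278335571289)
```

View pics/s3c.png

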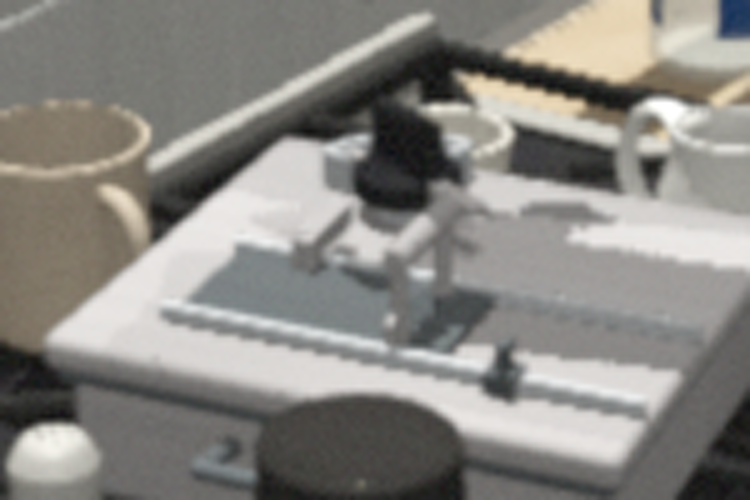

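The knob is turned (bar now at about 71°) and its top is back at 0.128, so it is up. Now I grasp the vent bar.

```bash
python3 - <<'E'
from go import *
B=c+R@[-.016,.045]; print(B)
r.line_to([*B,.20],vel=.15,rot=rot(0)); r.gripper_to(.045)
print(r.line_to([*B,.118],vel=.08,contact_N=6)); st('down')
r.gripper_to(0,60); st('grip')
p0=np.array(r.current_ee_pos()); 
g=p0.copy(); g[:2]+=R@[-.045,0]
r.line_to(list(g),vel=.05); st('pulled'); r.wait(.3)
p=np.array(r.current_ee_pos()); print('own moved',(p-p0)[:2]@R)
shot('scene','s4'); shot('top','t4'); a=cv2.imread('pics/s4.png')[180:280,240:390]; cv2.imwrite('pics/s4c.png',cv2.resize(a,None,fx=5,fy=5,interpolation=cv2.INTER_CUBIC))
a=cv2.imread('pics/t4.png')[170:280,230:380]; cv2.imwrite('pics/t4c.png',cv2.resize(a,None,fx=5,fy=5,interpolation=cv2.INTER_CUBIC))
E
```

```text
[0.5913 0.014 ]
False
down 13.21 [0.5917 0.014  0.1186] F [-0.3131  0.3012  0.1731] T [-0.0294 -0.0519  0.0362] gap 0.0447
grip 13.62 [0.5922 0.014  0.1186] F [3.5186 0.1173 1.6961] T [ 0.0013 -0.4797  0.0269] gap 0.0097
pulled 14.66 [0.5483 0.0061 0.1186] F [ 6.9331  0.4566 -3.6747] T [ 0.0965 -1.3405  0.0598] gap 0.0102
own moved [-0.0445 -0.0001]
```

View pics/s4c.png

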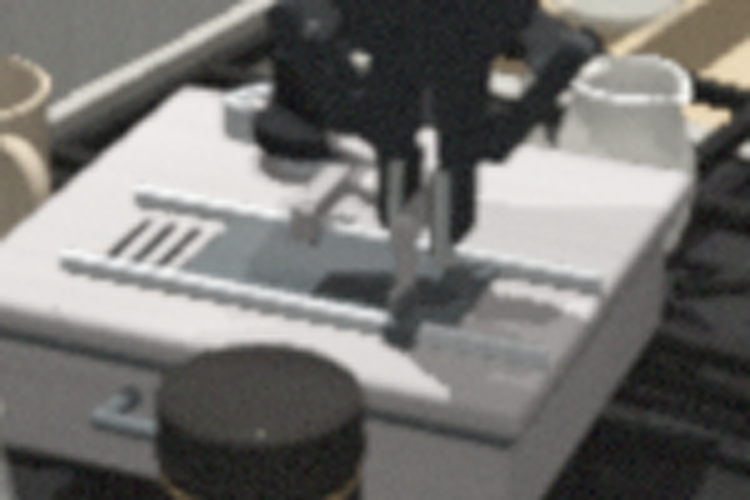

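View pics/t4c.png

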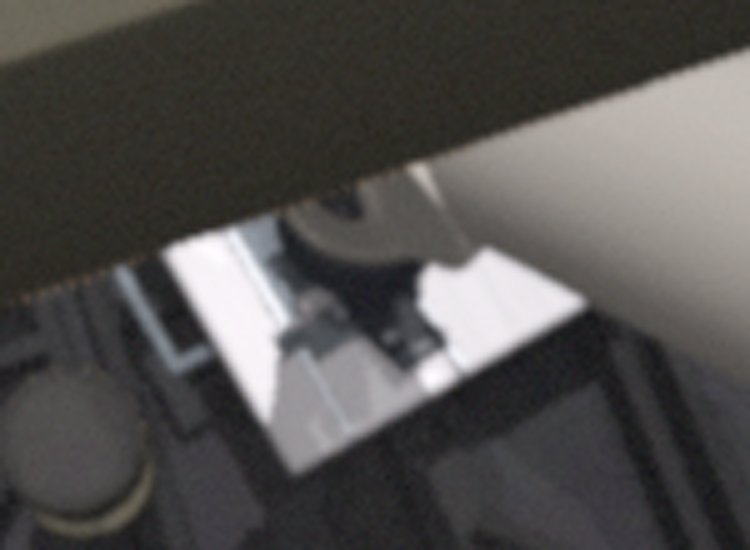

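The slide follows (44.5 mm, about 7 N), and the pointer is now close to the clip (s4c ~(400,320)). I'll compare pointer and fin at higher zoom, before and after the pull.

```bash
python3 - <<'E'
from go import *
f,cx,cy,o,Rm=cam('scene')
def proj(ox,oy,z):
    q=Rm.T@(np.array([*(c+R@[ox,oy]),z])-o); return f*q[0]/q[2]+cx,f*q[1]/q[2]+cy
for n,a in(('bar s3',(-.016,.017,.122)),('bar s3',(-.016,.073,.122)),('ptr s3',(-.016,.079,.092)),('ptr s4',(-.0605,.079,.092)),('mark',(-.066,.080,.102))): print(n,np.round(proj(*a),1))
s=[]
for n in('s3','s4'):
    a=cv2.imread(f'pics/{n}.png')[205:253,288:338]; s.append(cv2.resize(a,None,fx=8,fy=8,interpolation=cv2.INTER_NEAREST))
cv2.imwrite('pics/cmp.png',np.clip(np.hstack(s).astype(float)*1.3,0,255).astype(np.uint8))
E
```

```text
bar s3 [310.3 210.9]
bar s3 [298.9 222.1]
ptr s3 [297.7 237.3]
ptr s4 [319.1 241.7]
mark [321.7 237.8]
```

View pics/cmp.png

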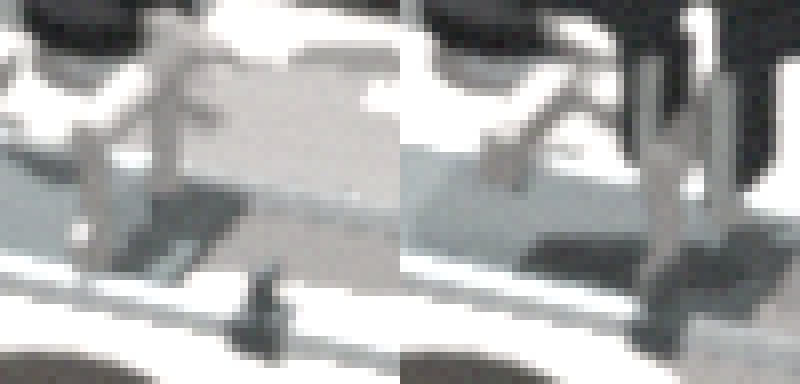

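In the left panel the pointer's light tip is at (80,232) and the fin tip at (265,265). In the right panel the post has shifted 21 px, matching 44.5 mm. That puts the pointer about 2 px (4 mm) short of the fin, so I pull 4 mm further and check.

```bash
python3 - <<'E'
from go import *
p=np.array(r.current_ee_pos()); p0=np.array([.5922,.0140,.1186])
g=np.array([*(p0[:2]+R@[-.0492,0]),.1186])
r.line_to(list(g),vel=.02); r.wait(.5); st('final'); p=np.array(r.current_ee_pos()); print('own moved',(p-p0)[:2]@R)
shot('scene','s5')
s=[]
for n in('s3','s5'):
    a=cv2.imread(f'pics/{n}.png')[205:253,288:338]; s.append(cv2.resize(a,None,fx=8,fy=8,interpolation=cv2.INTER_NEAREST))
cv2.imwrite('pics/cmp2.png',np.clip(np.hstack(s).astype(float)*1.3,0,255).astype(np.uint8))
# image shift of the lug/post of the slide (post window from s4->s5) and knob state
P=pts('scene',np.load('pics/s5.npy')); im=cv2.imread('pics/s5.png').astype(int)
a3,a5=[cv2.imread(f'pics/{n}.png',0).astype(np.float32) for n in('s3','s5')]
t=a3[212:226,280:296]  # lug block on slide (s3)
w=cv2.matchTemplate(a5[205:245,280:340],t,cv2.TM_CCOEFF_NORMED); print(cv2.minMaxLoc(w))
E
```

```text
final 15.92 [0.5444 0.0054 0.1186] F [ 6.6012  0.939  -3.3073] T [ 0.0782 -1.4179 -0.0282] gap 0.0098
own moved [-0.0486 -0.    ]
(-0.6285766363143921, 0.781954824924469, (19, 25), (20, 13))
```

View pics/cmp2.png

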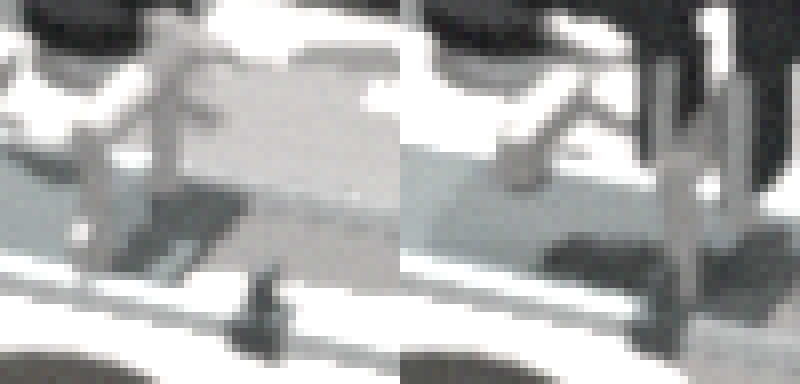

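In the right panel the post centre is at 281 px, which puts the pointer at about 267. The fin is at 265, under 1 mm away, and the clip has not moved (body still 235–285). Handing in.

```bash
python3 -c "
from go import *
st('hand in'); r.finish_job()"
```

```text
hand in 15.97 [0.5444 0.0054 0.1186] F [ 6.9565  0.9301 -2.8238] T [ 0.1122 -1.4064 -0.0129] gap 0.0097
the job is handed in; nothing more can be done
```

The vent is unlocked and pulled out to the marker clip. I handed the job in at about 16 s with the gripper still holding the bar; it reported no verdict.

- **Lock knob:** I gripped it, pressed it about 8 mm down and turned it anticlockwise until it hit the stop at about 61°. I then let it rise and released it. The next picture showed the grip bar turned and its top back at 0.128 m, so it had sprung up.
- **Vent slide:** I pulled it out 48.6 mm by the bar and held it there, with a reading of about 7 N, as expected from the spring. The pointer itself is hidden behind the clip at the end. Worked out from the bar's post, it stands about 0.25 px (under 1 mm) from the clip's fin, with about 2 mm of uncertainty.
- **Surroundings:** The marker clip looked unmoved in the last picture. I saw no contact with the tableware, but I did not measure its positions afterwards.

One check was weak: an automatic image match on the slide's lug scored only 0.78 and was ambiguous, so I did not use it.

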